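# Empty the wheel's tool tray and snap it back onto its bracket

### The job

Pick up the grey tool tray by its orange handle, tip it to about 40 degrees over the reclaim bucket so that all three dry clay balls roll out of one end into the bucket, and bring it back level. Then set it on the bracket at the side of the potter's wheel and press it straight down until it snaps past both spring clips and sits fully home; finish still holding the handle and still pressing the tray firmly down on the bracket. Leave the bucket standing and everything else on the table where it is.

Things in the scene. Friction and masses are not known exactly. Their poses are not given: they have to be found in the camera images.
- tray: grey plastic tool tray, 172 (x) x 90 (y) mm, side walls 28 mm high, 250 g (up to 20 % more or less), standing on the table, x roughly along world x (within 0.4 rad). Origin: centre of its underside, z up. Flat floor 88 mm long, 3 mm thick. On each long outer face, 12 mm above the underside, an orange snap ridge 60 mm long stands out 5.5 mm. Both ways round are equal
- tray_lip (a point): middle of the pouring lip at the tray's +x end, 85 mm from the centre and 18 mm above the underside; the other end is the same. From the flat floor each end slopes up to its lip at 22 degrees over 42 mm and has no wall above it; with the tray tipped to 40 degrees the balls roll out over the lower lip within about 1 s
- tray_handle (a point): middle of the tray's orange carrying handle: a bar 82 mm long along tray x, 14 mm thick along tray y, 18 mm high (48 to 66 mm above the tray's underside), carried at both ends by struts (8 mm round) from the side walls, 37 to 40 mm from the middle; open beneath. This point lies 57 mm above the tray's origin. Grip it across its 14 mm
- ball1_center (a point): dark brown-pink ball of hard dry clay, 22 mm across, 12 g, rolling loose in the tray at the start; this point is its centre
- ball2_center (a point): light pink-tan ball of hard dry clay, 22 mm across, 12 g, rolling loose in the tray at the start; this point is its centre
- ball3_center (a point): dark brown ball of hard dry clay, 22 mm across, 12 g, rolling loose in the tray at the start; this point is its centre
- bucket: white open reclaim bucket with a blue band, 170 mm across the rim (inside about 160), 100 mm high, with a little dried clay on its floor, 0.9 kg, loose; origin under its centre
- bucket_rim (a point): centre of the bucket's mouth, 100 mm above its underside
- wheel: fixed table-top potter's wheel: blue-grey housing 370 x 330 x 140 mm, yellow splash pan to 202 mm and aluminium wheel head, a clay bowl on it to 250 mm. Origin: on the table under the middle of the tray bracket; the housing begins 100 mm from there along the wheel's +y. Yaw varies by 0.25 rad either way
- bracket: dark steel plate, 110 (x) x 88 (y) x 8 mm, on arms from the wheel's -y side, on which the tray sits lengthwise along x; origin in the middle of its top face, 60 mm above the table; axes parallel to the wheel's
- bracket_seat (a point): middle of the bracket's top face: the tray's origin lies here when home, tray x along bracket x. The ridges meet the clips with the tray about 16 mm above this; the push rises to a peak of about 9 to 14 N (both clips) near 13 mm and drops away as they pass at 8.5 mm; the clips then draw the tray down to the seat, clips upright again over the ridges. The clips centre it across, nothing guides it along x
- clip_left (a joint): orange spring clip on the bracket's +y long side, 30 mm wide, with a round bar head 8 mm thick whose centre is 51.5 mm from the bracket's middle line and 20.5 mm above the seat; above it a lead-in flares outward to 57 mm, top 35 mm above the seat. Value: outward lean in rad, 0 at rest, springs back by itself
- clip_right (a joint): the same clip on the bracket's -y long side; value: outward lean in rad, 0 at rest
- jar_purple: glaze jar with purple label and a white cap, 56 mm across, 80 mm high; origin under its centre. Bystander
- jar_orange: glaze jar with orange label and a white cap, 56 mm across, 80 mm high; origin under its centre. Bystander
- jar_green: glaze jar with green label and a white cap, 56 mm across, 80 mm high; origin under its centre. Bystander
- elephant: lilac clay elephant figure, about 95 x 40 x 65 mm, standing on a plaster board 12 mm thick (fixed, 200 x 300 mm) at the far right; origin under its centre. Bystander
- dinosaur: green clay dinosaur figure, about 110 x 26 x 75 mm, on the same board; origin under its centre. Bystander
- wood_knife: wooden modelling knife, 190 x 18 x 8 mm, lying along its x; origin under the middle of its handle. Bystander
- can: red drink can, 66 mm across, 115 mm high; origin under its centre. Bystander
Not all that is in view belongs to the job. Leave any green or yellow look-alike of the bucket alone. There is more than one size of the tray; the one meant has the size given above.

How it is judged:
On the way, in this order (a step that is already met when the one before it is completed fails the run):
1. the tray is held tipped at about 40 degrees (30 to 55) over the bucket (angle between tray's own z axis and vertical between 0.52 and 0.96 rad and horizontal distance between tray and bucket below 0.2 m and height (world z) of tray above 0.09 m), for 0.2 s.
2. all three balls are in the bucket and the tray, still held up, is level again (within 8 degrees) (horizontal distance between each of ball1_center, ball2_center, ball3_center and bucket below 0.085 m and z of each of ball1_center, ball2_center, ball3_center in the frame of bucket below 0.09 m and angle between tray's own z axis and vertical below 0.14 rad and height (world z) of tray above 0.09 m), for 0.2 s.
3. the tray has snapped past both clips and sits fully home on the bracket (z of tray in the frame of bracket_seat below 0.003 m and horizontal distance between tray and bracket_seat below 0.012 m and angle between the x axis of tray and the x axis of bracket, either way round below 0.1 rad and angle between tray's own z axis and vertical below 0.06 rad and value of joint each of clip_left, clip_right below 0.05 rad), for 0.2 s.
At the end, for the whole second after the job is handed in: Tray home on the bracket (3 mm in height, 12 mm in plan, 0.1 rad yaw either way round, 0.06 rad level), both clips upright over its ridges (under 0.05 rad), held by the gripper (over 4 N) and pressed on the bracket with over 7 N; all three balls in the upright bucket (all of step 3 and contact force between tray and bracket above 7 N and contact force between the fingers and tray above 4 N and horizontal distance between each of ball1_center, ball2_center, ball3_center and bucket below 0.085 m and z of each of ball1_center, ball2_center, ball3_center in the frame of bucket below 0.09 m and linear speed of tray below 0.02 m/s and angle between bucket's own z axis and vertical below 0.1 rad); the arm keeps its last pose, push and grip.
It fails at once if a glaze jar, figure, knife or can is moved more than 30 mm (distance of any of jar_purple, jar_orange, jar_green, elephant, dinosaur, wood_knife, can from where it was at the start of the episode above 0.03 m).
It fails at once if the bucket is moved more than 40 mm or tipped over (distance of bucket from where it was at the start of the episode above 0.04 m or angle between bucket's own z axis and vertical above 0.3 rad).
It fails at once if the tray is tipped far past the angle (over 63 degrees) (angle between tray's own z axis and vertical above 1.1 rad).
It also fails if it takes over 48 s, if anything falls off the work surface, if the arm or the gripper's body presses on something with over 40 N, if the wrist force passes 120 N, or if a joint passes its speed limit or range.

### The arm

A 7-joint arm with a two-finger parallel gripper is mounted at the origin on the work surface. World frame = base frame: x ahead of the robot, y to its left, z up, the work surface at z = 0. Lengths are in m, angles in rad, forces in N, time in s.
With the tool pointing down it reaches from about 0.4 to 0.85 m from the base axis. Payload 10.4 kg.
Tool frame: the origin (TCP) lies at the very end of the fingers, on their centre line; the grasp point (between the pads) lies 19 mm behind it (manip.grip_depth is the distance from the TCP to the grasp point, in m); z points along the fingers, y is the direction in which the jaws open and shut (so a half turn about z gives the same grasp; the last joint's range is limited). The gripper opens to 85 mm and grips with 20 to 120 N. Pads are 22 mm wide; open, the fingers measure 114 mm over their backs; the gripper's body (76 mm by 85 mm) begins 54 mm behind the grasp point. The pads swing forward as they close: fully open they stand 13 mm farther back than shut.
Start: joints at [-1.311, 0.332, -0.065, 1.46, 0.022, 1.35, -0.088], TCP at [0.174, 0.6, 0.231] pointing down, gripper open.
Joint ranges: [-2.6, 2.6], [-0.5, 2.12], [-1.47, 1.34], [0.16, 2.42], [-1.27, 4.41], [0.06, 2.06], [-2.6, 2.6]. Speed limits (rad/s): [2.22, 2.22, 2.79, 2.79, 3.14, 3.14, 3.14].

### API

Orientations are given as a unit quaternion [x, y, z, w].
In Python, from workcell import manip gives the robot as it stands.
- The arm moves only by the tool step_arm, never from a script. Its argument "motion" is a list of rows, each a list of 6 numbers: the shift along the tool's x, y, z in mm, then the turn, a rotation vector about the tool's x, y, z in degrees. A call has 1 to 20 rows; each row shifts and turns the pose as measured when the row begins, along the tool's axes as they then stand; what a row does not reach is not made up. A row lasts 1/8 s, in which the tool goes at most 62.5 mm and 10.7 degrees, less where a joint would pass 70% of its speed; a pose out of reach is approached as far as the arm can. A call with a gripper value outside its range is refused whole. "jaw" is the finger opening in mm, from 0 to 85.4, set as the call begins (left out, the last holds). The fingers move at their own pace and stop on an object; "force" is the grip in N (left out, the last holds). Time passes only in rows, so rows that do not move let the fingers close. It gives the time, the measured TCP pose, the force and the opening at its end, in the units of the state.
- manip.get_obs(): the state, without advancing time (a new reading comes with each control period).
- manip.camera(name): name is "side" or "top"; returns the picture (400x640x3 uint8, blue, green, red); there is no depth.
- manip.camera_info(name): a dict with "camera_matrix" (3x3 intrinsics, pixels), "R" (3x3) and "t" (3): a world point X has camera coordinates R X + t. Camera axes: x right, y down, z forward; pixel columns grow to the right and rows downward; lengths in m; the calibration is good to about 2 mm. A picture is of the moment at which its call begins. camera_info takes no time and is no camera call.
- manip.hand_in(): hands the job in, once; it reports no verdict.
The state is a dict: "clock": time; "joint_pos": joint angles; "joint_velocities": joint speeds; "tau": joint torques, N m; "position": TCP position; "ee_rot": TCP orientation; "ft_force": force on the tool from outside, world axes, zero at the start; "torque": the same for the moment, N m; "grip_width": opening from 0.0 (shut) to 1.0 (fully open).
Only numpy, scipy, OpenCV 4.12 (cv2) and the standard library are available. Lean on these libraries where they do the work, as an engineer would, in place of code of your own. Each camera call takes 0.05 s, during which the arm holds its last target.

## Working session

There is one attempt and no reset: what is moved stays moved. The work goes in short steps, Python scripts to look and compute and a tool call to move; the robot and the scene stay as the last step left them, time stands still between calls to the robot, and variables do not carry over. Pictures are saved under pics/ and viewed, and the job is handed in when it is done.

Besides the shell and the picture viewer there is one more tool, called after ">>>" as name(argument=value, ...) on one line, values as JSON. step_arm: Moves the arm, as the interface text tells. Its arguments: {"type":"object","properties":{"motion":{"type":"array"},"jaw":{"type":"number"},"force":{"type":"number"}},"required":["motion"]}

```bash
mkdir -p pics; ls; python3 - <<'E'
from workcell import manip
import cv2,numpy as np
for n in("top","side"):
    im=manip.camera(n); cv2.imwrite(f"pics/{n}0.png",im)
    i=manip.camera_info(n); print(n,np.round(i["camera_matrix"],1).tolist(),np.round(i["R"],3).tolist(),np.round(i["t"],3).tolist())
o=manip.get_obs(); print({k:np.round(v,3).tolist() for k,v in o.items()}, manip.grip_depth)
E
```

```text
pics
top [[394.3, 0.0, 322.4], [0.0, 394.3, 201.9], [0.0, 0.0, 1.0]] [[-0.013, -1.0, 0.003], [-0.985, 0.012, -0.174], [0.174, -0.005, -0.985]] [-0.129, 0.49, 1.171]
side [[397.9, 0.0, 314.1], [0.0, 397.9, 194.8], [0.0, 0.0, 1.0]] [[0.828, -0.561, 0.011], [-0.312, -0.477, -0.821], [0.466, 0.676, -0.57]] [-0.498, 0.172, 1.002]
{'clock': 0.1, 'joint_pos': [-1.311, 0.333, -0.065, 1.461, 0.022, 1.35, -0.088], 'joint_velocities': [-0.0, 0.001, 0.001, -0.004, 0.0, 0.001, -0.0], 'tau': [0.0, -62.674, 0.049, -39.243, 0.016, 0.007, 0.0], 'position': [0.174, 0.6, 0.231], 'ee_rot': [0.141, 0.99, -0.001, -0.0], 'ft_force': [-1.204, 0.04, -0.061], 'torque': [-0.005, 0.029, -0.035], 'grip_width': 0.999} 0.0187
```

View pics/top0.png

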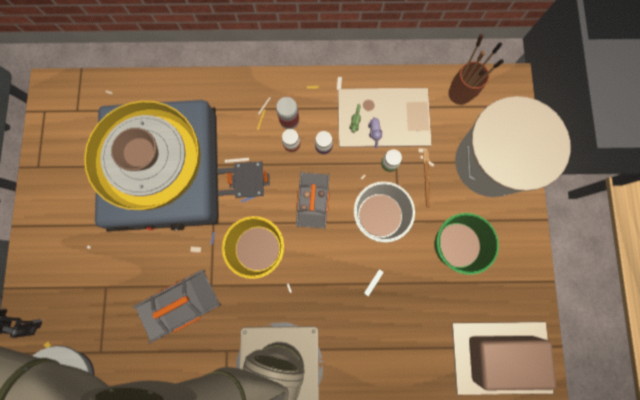

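View pics/side0.png

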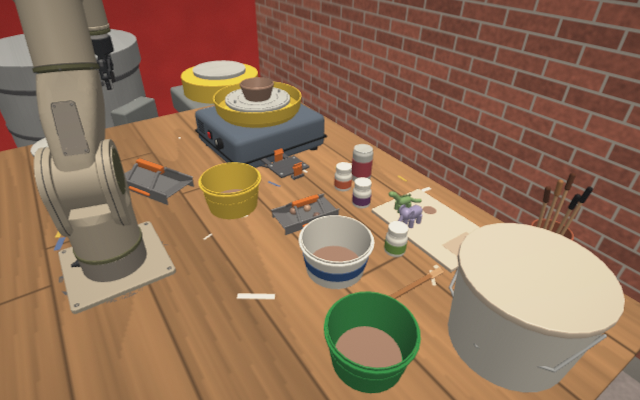

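Two tray candidates in the top view: (313,199), which holds the balls and runs along world x, and (178,305), larger, empty and rotated. The white bucket is at (384,212), with yellow (253,248) and green (467,244) look-alikes. The bracket is at (248,180). I'll enlarge and measure.

```bash
cat > h.py <<'E'
import cv2,numpy as np
from workcell import manip
def ray(n,u,v):
    i=manip.camera_info(n);K,R,t=[np.array(i[k],float) for k in("camera_matrix","R","t")]
    d=R.T@np.linalg.inv(K)@np.array([u,v,1.]);return -R.T@t,d
def onz(n,u,v,z):
    c,d=ray(n,u,v);return c+d*(z-c[2])/d[2]
def proj(n,X):
    i=manip.camera_info(n);K,R,t=[np.array(i[k],float) for k in("camera_matrix","R","t")]
    p=K@(R@np.array(X,float)+t);return p[:2]/p[2]
def tri(a,b):
    c1,d1=ray("top",*a);c2,d2=ray("side",*b)
    s=np.linalg.lstsq(np.c_[d1,-d2],c2-c1,rcond=None)[0]
    p,q=c1+d1*s[0],c2+d2*s[1];return (p+q)/2,np.linalg.norm(p-q)
def mask(im,lo,hi): return cv2.inRange(cv2.cvtColor(im,cv2.COLOR_BGR2HSV),np.array(lo),np.array(hi))
def comps(m,amin=15):
    n,l,s,c=cv2.connectedComponentsWithStats(m)
    return [(s[i].tolist(),np.round(c[i],1).tolist(),np.argwhere(l==i)[:,::-1].astype(np.float32)) for i in range(1,n) if s[i][4]>=amin]
E
python3 - <<'E'
from h import *
t=cv2.imread("pics/top0.png");s=cv2.imread("pics/side0.png")
cv2.imwrite("pics/topc.png",cv2.resize(t[150:250,215:425],None,fx=3.8,fy=3.8,interpolation=cv2.INTER_CUBIC))
cv2.imwrite("pics/sidec.png",cv2.resize(s[140:290,230:400],None,fx=4,fy=4,interpolation=cv2.INTER_CUBIC))
for n,im in(("top",t),("side",s)):
    print(n)
    for st,c,p in comps(mask(im,(3,170,120),(14,255,255)),8):
        r=cv2.minAreaRect(p); print(st,c,np.round(r[1],1),round(r[2]))
E
```

```text
top
[264, 171, 3, 11, 29] [264.9, 176.2] [10.  2.] 90
[227, 173, 5, 11, 41] [228.7, 178.1] [10.  4.] 90
[310, 185, 5, 26, 91] [312.1, 197.5] [ 3.6 25.2] 5
[328, 198, 1, 8, 8] [328.0, 201.5] [7. 0.] -90
[153, 297, 35, 21, 211] [170.0, 307.0] [ 5.6 38.5] 62
[174, 317, 26, 15, 65] [186.8, 324.2] [ 2.2 28.7] 61
side
[180, 71, 3, 14, 15] [180.8, 77.9] [13.  2.] 90
[274, 149, 9, 12, 78] [278.1, 154.4] [11.  8.] 90
[136, 159, 28, 14, 189] [149.2, 165.0] [29.1  7.3] 18
[293, 163, 9, 13, 82] [297.1, 168.9] [11.3  7.8] 82
[129, 186, 21, 10, 61] [138.9, 190.6] [21.2  2.8] 21
[292, 195, 26, 12, 156] [305.0, 200.6] [ 6.5 26.2] 73
```

View pics/topc.png

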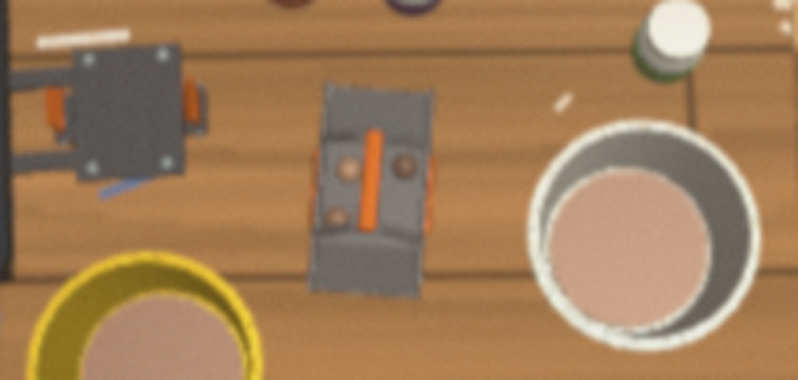

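View pics/sidec.png

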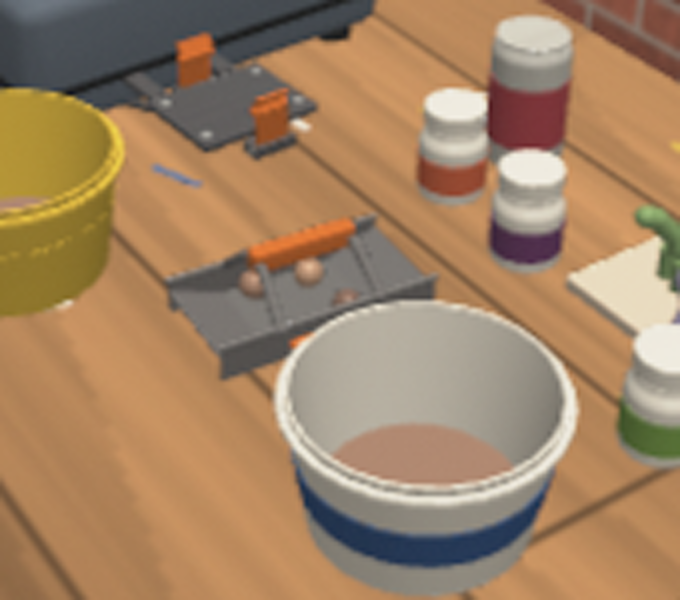

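The tray with the three balls at (313,199) looks right. I'll check its size, then measure the handle, bracket and bucket.

```bash
python3 - <<'E'
from h import *
f=lambda x,y:(215+x/3.8-.37,150+y/3.8-.37)
def rect(c,z,nm):
    P=np.array([onz("top",*f(*q),z)[:2] for q in c]);P3=P
    L=[np.linalg.norm(P[i]-P[(i+1)%4]) for i in range(4)]
    print(nm,"centre",P.mean(0).round(4),"sides",np.round(L,4))
    a=(P[0]+P[1])/2-(P[3]+P[2])/2; print("  yaw x(0,1 end - 2,3 end)",np.arctan2(a[1],a[0]).round(3))
    b=(P[0]+P[3])/2-(P[1]+P[2])/2; print("  yaw from y",(np.arctan2(b[1],b[0])-np.pi/2).round(3))
rect([(325,85),(434,92),(420,297),(309,291)],.026,"tray")
rect([(76,48),(180,43),(184,174),(80,182)],.06,"bracket")
rect([(89,60),(163,54),(167,163),(92,168)],.06,"screws")
t=cv2.imread("pics/top0.png");s=cv2.imread("pics/side0.png")
m=mask(t,(3,120,90),(14,255,255))
st,c,p=[q for q in comps(m) if 305<q[1][0]<320 and q[0][3]>15][0]
print("handle",st,c); v=cv2.fitLine(p,cv2.DIST_L2,0,.01,.01).ravel()
o=onz("top",*c,.066)
P=onz("top",c[0]+v[0]*12,c[1]+v[1]*12,.066);Q=onz("top",c[0]-v[0]*12,c[1]-v[1]*12,.066);d=P-Q
print(o.round(4),"yaw",np.arctan(d[1]/d[0]).round(3))
print("tri",tri(c,(305,200.6)))
# clips
print("clip heads",onz("top",264.9,176.2,.085).round(3),onz("top",228.7,178.1,.085).round(3))
# bucket rim ellipse: white/rim contour
w=mask(t,(0,0,150),(179,60,255))
for st,c,p in comps(w,60):
    if 345<c[0]<425 and 180<c[1]<250:
        h=cv2.convexHull(p);e=cv2.fitEllipse(h);print("rim",st,e)
        P=np.array([onz("top",*q[0],.1)[:2] for q in h]);cc,r=cv2.minEnclosingCircle(P.astype(np.float32));print(cc,r,P.mean(0))
# jars, can
for nm,u,v,z in(("jarO",290,136,.08),("jarP",324,138,.08),("jarG",393,157,.08),("can",287,104,.115),("yel",253,244,.1),("elephant",376,126,.05)):print(nm,onz("top",u,v,z).round(3))
E
```

```text
tray centre [ 0.4991 -0.1051] sides [0.091  0.1718 0.0904 0.1728]
  yaw x(0,1 end - 2,3 end) -0.08
  yaw from y -0.073
bracket centre [0.5599 0.0889] sides [0.0845 0.1087 0.0833 0.1111]
  yaw x(0,1 end - 2,3 end) 0.049
  yaw from y 0.052
screws centre [0.5602 0.0907] sides [0.0601 0.0905 0.0601 0.0895]
  yaw x(0,1 end - 2,3 end) 0.051
  yaw from y 0.064
handle [309, 184, 7, 27, 129] [312.1, 197.0]
[ 0.4999 -0.1047  0.066 ] yaw -0.093
tri (array([ 0.49989897, -0.10404476,  0.06039495]), np.float64(0.0022502226079951287))
clip heads [0.562 0.036 0.085] [0.557 0.145 0.085]
rim [354, 182, 61, 60, 788] ((383.9288024902344, 211.54600524902344), (59.80146408081055, 61.20445251464844), 125.54850006103516)
(0.4486541152000427, -0.3147980570793152) 0.08979654312133789 [ 0.44984924 -0.31497922]
jarO [ 0.689 -0.039  0.08 ]
jarP [ 0.681 -0.143  0.08 ]
jarG [ 0.618 -0.353  0.08 ]
can [ 0.778 -0.032  0.115]
yel [0.358 0.066 0.1  ]
elephant [ 0.73  -0.309  0.05 ]
```

The tray at (313,199) measures 172 x 90.5 mm, so it is the one meant. It sits at (0.500,-0.105) with yaw -0.08. The handle triangulates to z≈0.060, as expected. The bracket is at (0.560,0.090) with yaw 0.05, and the bucket at (0.449,-0.315). Next is the approach.

```bash
cat >> h.py <<'E'
from scipy.spatial.transform import Rotation as Ro
def pose(): 
    o=manip.get_obs();return np.array(o["position"]),Ro.from_quat(o["ee_rot"]),o
def tgt(yaw,tilt=0):
    # tool pointing down, tool x along -(tray x), tilt: fingers outward (+x) about tray y
    a=yaw
    ex=np.array([-np.cos(a),-np.sin(a),0]);ez=np.array([0,0,-1.]);ey=np.cross(ez,ex)
    R=Ro.from_matrix(np.c_[ex,ey,ez]); trayy=np.array([-np.sin(a),np.cos(a),0])
    return Ro.from_rotvec(-tilt*trayy)*R
def delta(p,yaw,tilt=0):
    q,R,o=pose();T=tgt(yaw,tilt)
    print("now",q.round(4),"d mm tool",(R.inv().apply(np.array(p)-q)*1e3).round(1),"rot deg",np.degrees((R.inv()*T).as_rotvec()).round(2),"F",np.round(o["ft_force"],1),"grip",round(o["grip_width"],3),"t",o["clock"],"J",np.round(o["joint_pos"],2))
E
python3 - <<'E'
from h import *
delta((.40,.22,.26),-.082)
delta((.50,-.1047,.14),-.082)
E
```

```text
now [0.1743 0.5998 0.2306] d mm tool [-322.7 -301.8  -29. ] rot deg [ -0.08  -0.   -11.5 ] F [-1.2  0.  -0.1] grip 0.999 t 0.1 J [-1.31  0.33 -0.06  1.46  0.02  1.35 -0.09]
now [0.1743 0.5998 0.2306] d mm tool [-509.3 -585.6   91.4] rot deg [ -0.08  -0.   -11.5 ] F [-1.2  0.  -0.1] grip 0.999 t 0.1 J [-1.31  0.33 -0.06  1.46  0.02  1.35 -0.09]
```

>>> step_arm(motion=[[-36,-34,-3,0,0,0],[-36,-34,-3,0,0,0],[-36,-34,-3,0,0,0],[-36,-34,-3,0,0,0],[-36,-34,-3,0,0,0],[-36,-34,-3,0,0,0],[-36,-34,-3,0,0,0],[-36,-34,-3,0,0,0],[-36,-34,-3,0,0,0]], jaw=48, force=90)

```text
clock: 1.23
position: [0.4037, 0.205, 0.2553]
ee_rot: [0.138, 0.99, -0.003, -0.002]
ft_force: [0.5, -0.9, 0.1]
grip_width: 0.56
```

```bash
python3 -c "
from h import *
delta((.50,-.1047,.15),-.082)"
```

```text
now [0.4037 0.205  0.2553] d mm tool [-177.5 -271.   106.5] rot deg [ -0.34  -0.18 -11.14] F [ 0.5 -0.9  0.1] grip 0.56 t 1.225 J [-0.86 -0.07  0.27  1.86  0.02  1.36  0.7 ]
```

>>> step_arm(motion=[[-22,-34,11,0,0,0],[-22,-34,12,0,0,0],[-22,-34,13,0,0,0],[-22,-34,14,0,0,0],[-22,-34,14,0,0,0],[-22,-34,14,0,0,0],[-22,-34,14,0,0,0],[-22,-34,14,0,0,0],[0,0,0,0,0,-6],[0,0,0,0,0,-5],[0,0,0,0,0,0]])

```text
clock: 2.6
position: [0.4986, -0.1205, 0.1453]
ee_rot: [0.043, 0.999, -0.003, -0.003]
ft_force: [-0.1, 0.7, 0.6]
grip_width: 0.561
```

```bash
python3 -c "
from h import *
delta((.50,-.1047,.037),-.085)
cv2.imwrite('pics/s1.png',manip.camera('side'));cv2.imwrite('pics/t1.png',manip.camera('top'))"
```

```text
now [ 0.4986 -0.1205  0.1453] d mm tool [ -0.7  16.5 108.2] rot deg [-0.35 -0.35 -0.1 ] F [-0.1  0.7  0.6] grip 0.561 t 2.6 J [-0.45  0.17  0.66  1.89 -0.11  1.12  1.73]
```

View pics/s1.png

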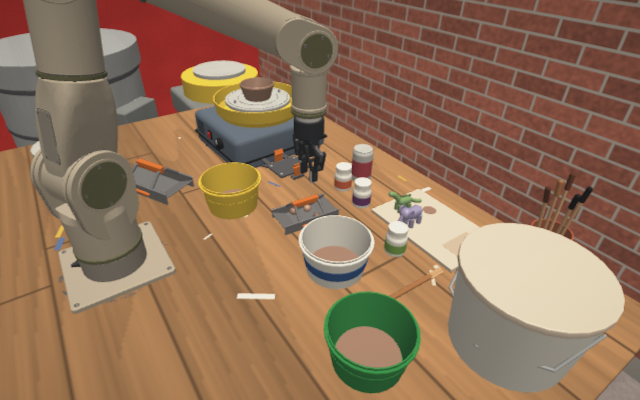

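>>> step_arm(motion=[[-1,8,16,0,0,0],[0,8,16,0,0,0],[0,0,12,0,0,0],[0,0,5,-0.4,-0.4,0]])

```text
clock: 3.2
position: [0.5007, -0.102, 0.0923]
ee_rot: [0.044, 0.999, 0.001, 0.0]
ft_force: [-0.0, -0.0, 0.5]
grip_width: 0.561
```

```bash
python3 -c "
from h import *
delta((.50,-.1047,.037),-.085)
print(proj('side',pose()[0]),proj('top',pose()[0]))
s=manip.camera('side');t=manip.camera('top')
cv2.imwrite('pics/s2.png',np.hstack([cv2.resize(s[120:250,230:370],None,fx=3.5,fy=3.5),cv2.resize(t[140:270,270:360],None,fx=3.5,fy=3.5)])[:600,:800])"
```

```text
now [ 0.5007 -0.102   0.0923] d mm tool [ 0.5 -2.9 55.3] rot deg [ 0.1   0.03 -0.18] F [-0.  -0.   0.5] grip 0.561 t 3.2 J [-0.45  0.24  0.63  1.95 -0.17  1.01  1.74]
[305.20328461 190.81325982] [310.9926896  195.08745419]
```

View pics/s2.png

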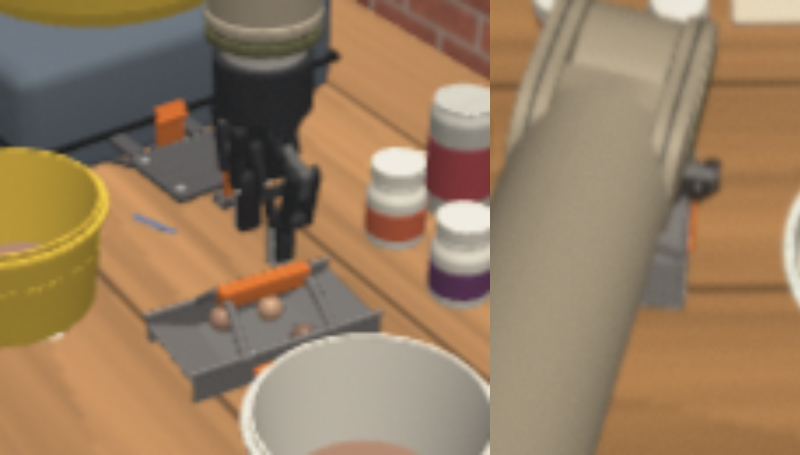

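The fingers line up on either side of the handle in the side crop at (265,250). I'll descend and grip.

>>> step_arm(motion=[[0,-3,16,0,0,0],[0,0,16,0,0,0],[0,0,13,0,0,0],[0,0,7,0,0,0],[0,0,2,0,0,0]])

```text
clock: 3.92
position: [0.5005, -0.1062, 0.0352]
ee_rot: [0.045, 0.999, 0.001, 0.001]
ft_force: [-0.8, -0.1, 0.4]
grip_width: 0.56
```

```bash
python3 -c "
from h import *
delta((.50,-.1047,.037),-.085)"
```

```text
now [ 0.5005 -0.1062  0.0352] d mm tool [ 0.6  1.5 -1.8] rot deg [ 0.1   0.08 -0.3 ] F [-0.8 -0.1  0.4] grip 0.56 t 3.925 J [-0.41  0.33  0.61  1.99 -0.24  0.89  1.81]
```

>>> step_arm(motion=[[0,1,-2,0,0,0],[0,0,0,0,0,0],[0,0,0,0,0,0],[0,0,0,0,0,0],[0,0,0,0,0,0]], jaw=0, force=100)

```text
clock: 4.55
position: [0.501, -0.1049, 0.038]
ee_rot: [0.045, 0.999, 0.001, 0.001]
ft_force: [0.4, -0.1, -2.2]
grip_width: 0.142
```

```bash
python3 -c "
from h import *
delta((.50,-.1047,.20),-.085)
s=manip.camera('side')
cv2.imwrite('pics/s3.png',cv2.resize(s[120:250,230:370],None,fx=4,fy=4))"
```

```text
now [ 0.501  -0.1049  0.038 ] d mm tool [   0.6    0.5 -162. ] rot deg [ 0.12  0.13 -0.28] F [ 0.4 -0.1 -2.2] grip 0.142 t 4.55 J [-0.41  0.33  0.61  1.99 -0.24  0.89  1.8 ]
```

View pics/s3.png

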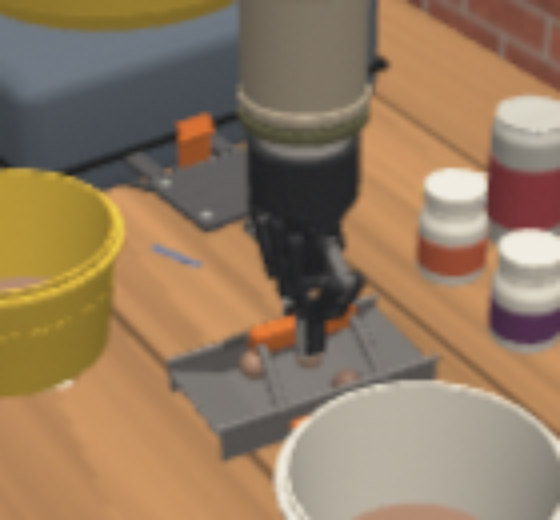

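The jaws hold the bar at about 12 mm opening, near the handle's middle at (315,330). Lifting.

>>> step_arm(motion=[[0,0,-8,0,0,0],[0,0,-14,0,0,0],[0,0,-20,0,0,0],[0,0,-24,0,0,0],[0,0,-24,0,0,0],[0,0,-24,0,0,0],[0,0,-22,0,0,0],[0,0,-14,0,0,0],[0,0,-6,0,0,0]])

```text
clock: 5.72
position: [0.4999, -0.1065, 0.205]
ee_rot: [0.046, 0.999, 0.001, 0.002]
ft_force: [-0.6, 0.6, -4.0]
grip_width: 0.143
```

```bash
python3 -c "
from h import *
delta((.56,-.315,.215),-.0)
s=manip.camera('side')
cv2.imwrite('pics/s4.png',cv2.resize(s[100:250,230:400],None,fx=4,fy=4))"
```

```text
now [ 0.4999 -0.1065  0.205 ] d mm tool [ -79.2 -202.   -10.2] rot deg [ 0.15  0.28 -5.3 ] F [-0.6  0.6 -4. ] grip 0.143 t 5.725 J [-0.5   0.09  0.66  1.83 -0.06  1.24  1.66]
```

View pics/s4.png

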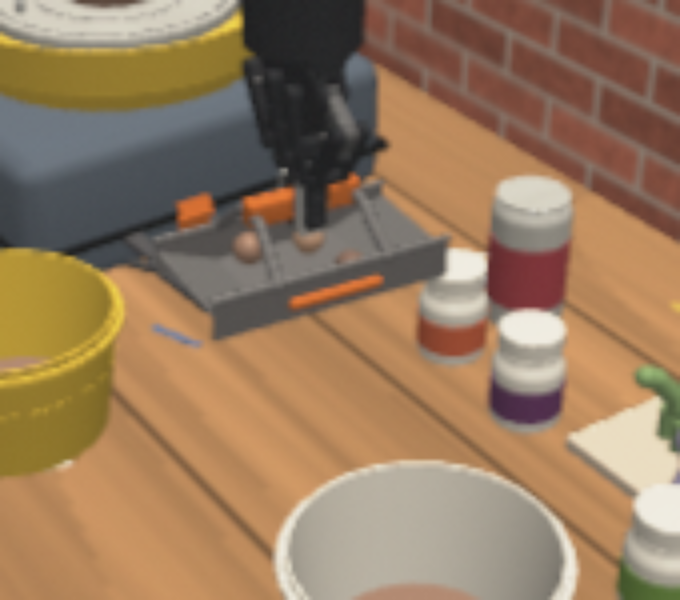

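```bash
python3 -c "
from h import *
delta((.545,-.334,.215),-.085);delta((.545,-.334,.215),-.2)"
```

```text
now [ 0.5    -0.1066  0.2054] d mm tool [ -65.9 -222.3   -9.9] rot deg [ 0.16  0.3  -0.44] F [ 0.7  0.7 -2.1] grip 0.144 t 5.775 J [-0.5   0.09  0.66  1.83 -0.06  1.24  1.66]
now [ 0.5    -0.1066  0.2054] d mm tool [ -65.9 -222.3   -9.9] rot deg [0.18 0.29 6.15] F [ 0.7  0.7 -2.1] grip 0.144 t 5.775 J [-0.5   0.09  0.66  1.83 -0.06  1.24  1.66]
```

>>> step_arm(motion=[[-2,-6,-1,0,0,0],[-4,-12,-1,0,0,0],[-5,-18,-1,0,0,0],[-7,-24,-1,0,0,0],[-8,-27,-1,0,0,0],[-8,-27,-1,0,0,0],[-8,-27,-1,0,0,0],[-7,-24,-1,0,0,0],[-6,-20,-1,0,0,0],[-4,-14,-1,0,0,0],[-3,-9,0,0,0,1],[-1,-4,0,0,0,2],[0,0,0,0,0,2],[0,0,0,0,0,1]])

```text
clock: 7.52
position: [0.5412, -0.3373, 0.2078]
ee_rot: [0.103, 0.995, -0.0, -0.004]
ft_force: [0.2, 0.2, -2.9]
grip_width: 0.14
```

```bash
python3 -c "
from h import *
delta((.545,-.334,.215),-.2,0)
delta((.545,-.334,.215),-.2,.70)
s=manip.camera('side');cv2.imwrite('pics/s5.png',s)"
```

```text
now [ 0.5412 -0.3373  0.2078] d mm tool [-3.   4.  -7.3] rot deg [-0.09 -0.41 -0.32] F [ 0.2  0.2 -2.9] grip 0.14 t 7.525 J [-0.08  0.46  0.78  1.49 -0.32  1.34  2.08]
now [ 0.5412 -0.3373  0.2078] d mm tool [-3.   4.  -7.3] rot deg [ -0.19 -40.52  -0.27] F [ 0.2  0.2 -2.9] grip 0.14 t 7.525 J [-0.08  0.46  0.78  1.49 -0.32  1.34  2.08]
```

View pics/s5.png

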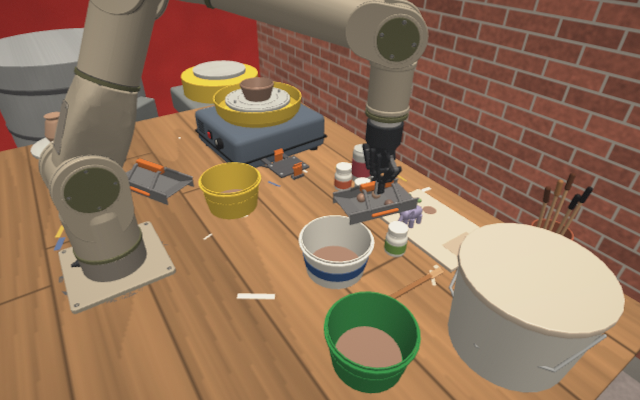

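>>> step_arm(motion=[[-2,2,-2,0,-2,0],[-2,2,-2,0,-4,0],[0,0,-1,0,-5,0],[0,0,0,0,-5,0],[0,0,0,0,-5,0],[0,0,0,0,-5,0],[0,0,0,0,-5,0],[0,0,0,0,-4,0],[0,0,0,0,-3,0],[0,0,0,0,-2,0]])

```text
clock: 8.82
position: [0.5451, -0.3299, 0.2156]
ee_rot: [0.095, 0.93, -0.035, 0.354]
ft_force: [-0.5, 0.0, -2.4]
grip_width: 0.14
```

```bash
python3 -c "
from h import *
delta((.545,-.334,.21),-.2,.70)
s=manip.camera('side');cv2.imwrite('pics/s6.png',cv2.resize(s[120:300,270:450],None,fx=3.3,fy=3.3))"
```

```text
now [ 0.5451 -0.3299  0.2156] d mm tool [ 3.2 -4.   4.6] rot deg [ 0.03  1.62 -0.26] F [-0.5  0.  -2.4] grip 0.14 t 8.825 J [-0.18 -0.06  0.8   2.11 -0.55  0.46  2.42]
```

View pics/s6.png

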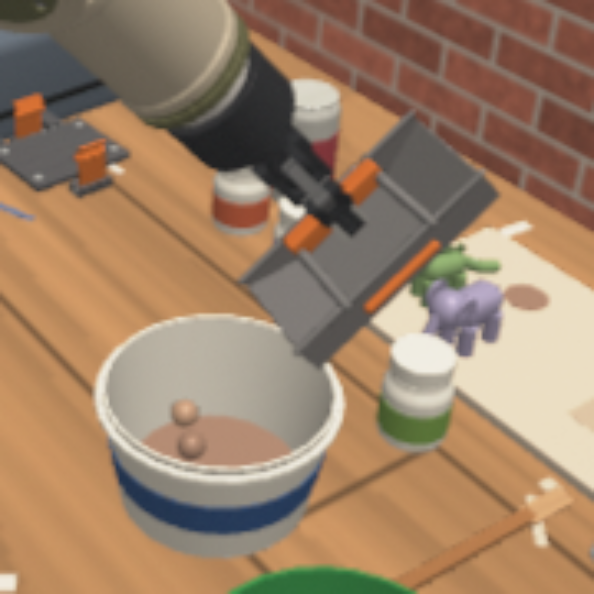

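Tipped to about 42°. Two balls show in the bucket at (185,412) and (190,445). I'll hold longer for the third.

>>> step_arm(motion=[[0,0,0,0,0,0],[0,0,0,0,0,0],[0,0,0,0,0,0],[0,0,0,0,0,0],[0,0,0,0,0,0],[0,0,0,0,0,0],[0,0,0,0,0,0]])

```text
clock: 9.75
position: [0.5449, -0.3295, 0.2158]
ee_rot: [0.095, 0.929, -0.034, 0.355]
ft_force: [-0.0, -0.5, -1.5]
grip_width: 0.145
```

```bash
python3 -c "
from h import *
delta((.545,-.334,.21),-.2,.70)
s=manip.camera('side');t=manip.camera('top');cv2.imwrite('pics/s7.png',np.hstack([cv2.resize(s[120:300,270:400],None,fx=3,fy=3),cv2.resize(t[120:300,290:425],None,fx=3,fy=3)]))"
```

```text
now [ 0.5449 -0.3295  0.2158] d mm tool [ 3.1 -4.4  5. ] rot deg [ 0.07  1.66 -0.27] F [-0.  -0.5 -1.5] grip 0.145 t 9.75 J [-0.18 -0.07  0.8   2.11 -0.55  0.46  2.42]
```

View pics/s7.png

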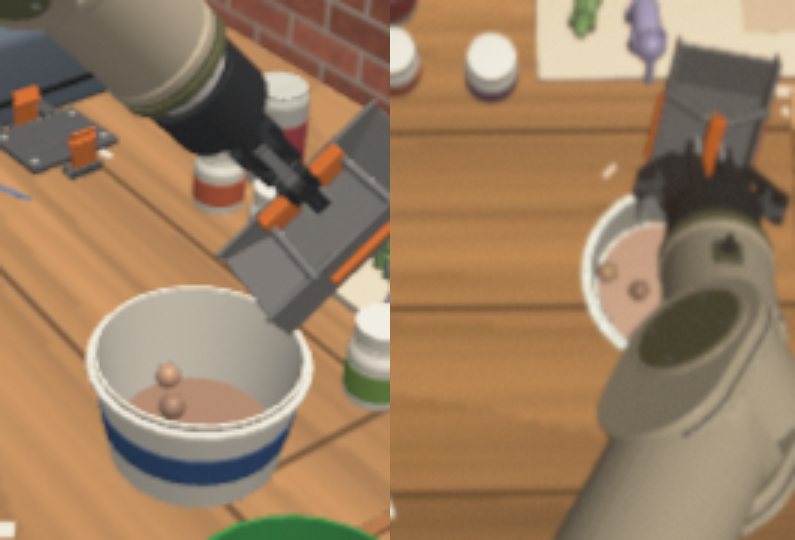

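The tray interior in view looks empty. The third (dark) ball is probably hidden behind the bucket's near wall. I'll level the tray and check.

>>> step_arm(motion=[[0,0,0,0,3,0],[0,0,0,0,5,0],[0,0,0,0,6,0],[0,0,0,0,6,0],[0,0,0,0,6,0],[0,0,0,0,6,0],[0,0,0,0,5,0],[0,0,0,0,3,0],[0,0,0,0,2,0],[0,0,0,0,0,0]])

```text
clock: 11.1
position: [0.547, -0.3283, 0.2149]
ee_rot: [0.1, 0.995, 0.003, -0.013]
ft_force: [-0.0, 0.4, -3.5]
grip_width: 0.143
```

```bash
python3 -c "
from h import *
delta((.545,-.334,.21),-.2,0)
s=manip.camera('side');t=manip.camera('top');cv2.imwrite('pics/s8.png',np.hstack([cv2.resize(s[120:300,270:430],None,fx=2.7,fy=2.7),cv2.resize(t[120:300,290:425],None,fx=2.7,fy=2.7)]))"
```

```text
now [ 0.547  -0.3283  0.2149] d mm tool [ 0.7 -6.   4.9] rot deg [ 0.2  -1.51 -0.07] F [-0.   0.4 -3.5] grip 0.143 t 11.1 J [-0.08  0.47  0.76  1.46 -0.31  1.37  2.06]
```

View pics/s8.png

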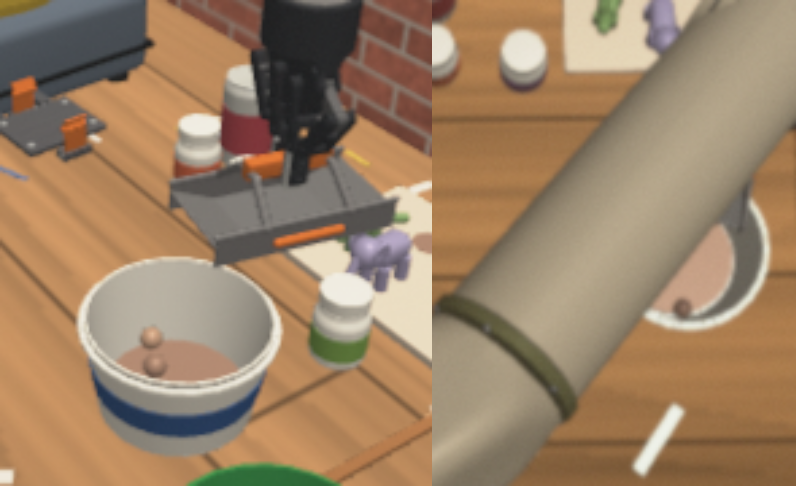

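All three balls are in the bucket: two in the side view at (151,336) and (155,365), the dark one in the top view at (683,307). The tray is level. Now carrying it to the bracket.

```bash
python3 -c "
from h import *
delta((.561,.090,.20),.05,0)"
```

```text
now [ 0.5464 -0.3285  0.2153] d mm tool [ 69.2 412.9  18.7] rot deg [  0.41  -1.42 -14.44] F [-0.5 -0.1 -2.8] grip 0.144 t 11.2 J [-0.08  0.46  0.76  1.46 -0.31  1.37  2.06]
```

>>> step_arm(motion=[[0,0,0,0,-1.5,0],[0,0,0,0,0,0]])

```text
clock: 11.45
position: [0.5459, -0.3289, 0.2157]
ee_rot: [0.101, 0.995, 0.002, 0.002]
ft_force: [-0.4, -0.6, -3.2]
grip_width: 0.147
```

>>> step_arm(motion=[[3,18,0,0,0,0],[5,30,0,0,0,0],[7,40,0,0,0,0],[7,40,0,0,0,0],[7,40,0,0,0,0],[7,40,0,0,0,0],[7,40,0,0,0,0],[7,40,0,0,0,0],[7,40,0,0,0,0],[5,32,0,0,0,0],[3,20,0,0,0,0],[0,8,0,0,0,-4],[0,0,0,0,0,-6],[0,0,0,0,0,-4],[0,0,0,0,0,0]])

```text
clock: 13.32
position: [0.5536, 0.096, 0.2201]
ee_rot: [-0.032, 0.999, 0.006, 0.005]
ft_force: [-0.0, 0.3, -3.2]
grip_width: 0.147
```

```bash
python3 -c "
from h import *
delta((.561,.090,.15),.05,0)"
```

```text
now [0.5536 0.096  0.2201] d mm tool [-6.2 -7.4 70.1] rot deg [0.7  0.64 0.81] F [-0.   0.3 -3.2] grip 0.147 t 13.325 J [-0.73  0.2   0.56  1.69 -0.12  1.27  1.49]
```

>>> step_arm(motion=[[-3,-4,10,0.7,0.6,0.8],[-3,-3,20,0,0,0],[0,0,20,0,0,0],[0,0,12,0,0,0],[0,0,5,0,0,0],[0,0,0,0,0,0]])

```text
clock: 14.08
position: [0.5601, 0.0899, 0.1495]
ee_rot: [-0.021, 1.0, -0.001, -0.001]
ft_force: [0.1, 0.1, -2.6]
grip_width: 0.143
```

```bash
python3 -c "
from h import *
delta((.561,.090,.15),.05,0)
s=manip.camera('side');t=manip.camera('top')
cv2.imwrite('pics/t9r.png',t);cv2.imwrite('pics/s9r.png',s)
cv2.imwrite('pics/s9.png',cv2.resize(s[100:220,220:360],None,fx=5,fy=5,interpolation=cv2.INTER_CUBIC));cv2.imwrite('pics/t9.png',cv2.resize(t[110:240,200:310],None,fx=4.5,fy=4.5,interpolation=cv2.INTER_CUBIC))"
```

```text
now [0.5601 0.0899 0.1495] d mm tool [-0.9  0.1 -0.5] rot deg [-0.13 -0.06 -0.46] F [ 0.1  0.1 -2.6] grip 0.143 t 14.075 J [-0.71  0.29  0.55  1.75 -0.16  1.15  1.51]
```

View pics/s9.png

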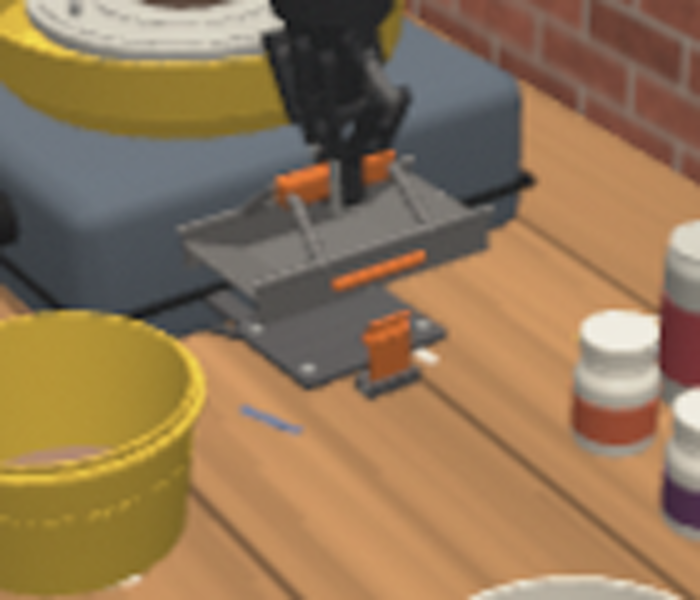

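View pics/t9.png

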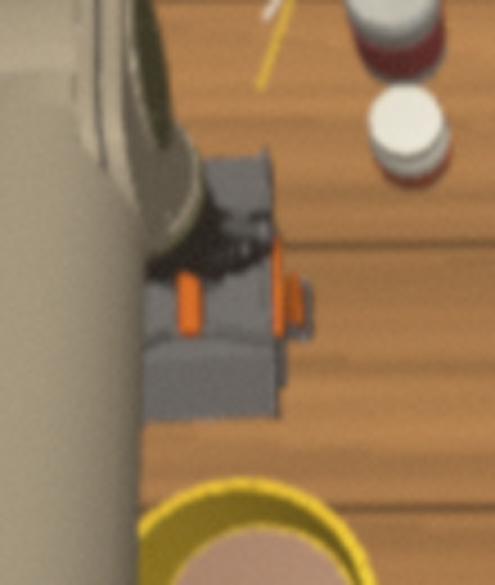

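```bash
python3 - <<'E'
from h import *
S=lambda x,y:(220+x/5-.4,100+y/5-.4); T=lambda x,y:(200+x/4.5-.4,110+y/4.5-.4)
q,R,o=pose();u=np.array([np.cos(.05),np.sin(.05),0]);v=np.array([-u[1],u[0],0]);B=np.array([.56,.09,0])
def pr(n,P): d=P-B;print(n,"along",round(d@u,4),"across",round(d@v,4))
b=q[2]-.038
pr("ridge near",onz("side",*S(334,284),b+.012));pr("ridge far",onz("side",*S(425,257),b+.012))
pr("top corner near",onz("top",*T(279,416),b+.022));pr("top corner far",onz("top",*T(267,150),b+.028))
pr("handle end",onz("top",*T(188,335),b+.066))
pr("ridge top near",onz("top",*T(279,336),b+.012));pr("ridge top far",onz("top",*T(277,238),b+.012))
# bracket: right clip in both views, screws side
pr("clip top view",onz("top",*T(293,298),.06+.03))
pr("clip side",onz("side",*S(387,325),.06+.035))
for s in ((256,329),(423,322),(308,370)): pr("screw",onz("side",*S(*s),.06))
E
```

```text
ridge near along -0.0333 across -0.0424
ridge far along 0.0316 across -0.047
top corner near along -0.0884 across -0.048
top corner far along 0.0853 across -0.0475
handle end along -0.0428 across -0.0006
ridge top near along -0.0343 across -0.0485
ridge top far along 0.0309 across -0.0495
clip top view along -0.0011 across -0.0539
clip side along -0.0073 across -0.0607
screw along -0.0452 across 0.0339
screw along 0.0477 across -0.0223
screw along -0.0455 across -0.0282
```

The tray is centred over the bracket to within about 2 mm (ridge ends at ±32 mm, handle end at -43 mm). Pressing down in stages.

>>> step_arm(motion=[[-1,0,8,0,0,0],[0,0,10,0,0,0],[0,0,8,0,0,0],[0,0,4,0,0,0],[0,0,4,0,0,-0.4],[0,0,3,0,0,0]])

```text
clock: 14.92
position: [0.5624, 0.0912, 0.1119]
ee_rot: [-0.025, 1.0, 0.0, 0.001]
ft_force: [-0.5, 4.0, 5.6]
grip_width: 0.144
```

```bash
python3 -c "
from h import *
delta((.561,.090,.098),.05,0)"
```

```text
now [0.5624 0.0912 0.1119] d mm tool [ 1.5 -1.2 13.9] rot deg [0.01 0.14 0.02] F [-0.5  4.   5.6] grip 0.144 t 14.925 J [-0.69  0.33  0.54  1.78 -0.19  1.08  1.54]
```

>>> step_arm(motion=[[0,1,3,0,0,0],[0,0,3,0,0,0],[0,0,4,0,0,0],[0,0,4,0,0,0]])

```text
clock: 15.42
position: [0.5644, 0.0919, 0.0998]
ee_rot: [-0.025, 1.0, 0.0, 0.003]
ft_force: [-0.0, 0.3, -3.9]
grip_width: 0.143
```

```bash
python3 -c "
from h import *
delta((.561,.090,.098),.05,0)"
```

```text
now [0.5644 0.0919 0.0998] d mm tool [ 3.5 -1.7  1.8] rot deg [0.04 0.4  0.01] F [-0.   0.3 -3.9] grip 0.143 t 15.425 J [-0.69  0.35  0.54  1.79 -0.2   1.05  1.54]
```

The push has dropped away, so the ridges are past the clips. I'll correct the small x drift and press down.

>>> step_arm(motion=[[3,0,2,0,0.4,0],[0,0,3,0,0,0],[0,0,4,0,0,0],[0,0,4,0,0,0]])

```text
clock: 15.92
position: [0.5622, 0.0918, 0.0978]
ee_rot: [-0.025, 1.0, 0.004, -0.0]
ft_force: [-23.2, -3.2, 46.0]
grip_width: 0.146
```

```bash
python3 -c "
from h import *
delta((.561,.090,.098),.05,0)"
```

```text
now [0.5622 0.0918 0.0978] d mm tool [ 1.3 -1.8 -0.2] rot deg [ 0.4   0.   -0.05] F [-23.2  -3.2  46. ] grip 0.146 t 15.925 J [-0.68  0.35  0.54  1.79 -0.21  1.05  1.55]
```

>>> step_arm(motion=[[0,0,2.5,0,0,0],[0,0,2.5,0,0,0],[0,0,2.5,0,0,0]])

```text
clock: 16.3
position: [0.5625, 0.092, 0.0979]
ee_rot: [-0.024, 1.0, 0.006, 0.0]
ft_force: [-13.9, -1.6, 28.1]
grip_width: 0.146
```

```bash
python3 -c "
from h import *
delta((.561,.090,.098),.05,0)
s=manip.camera('side');t=manip.camera('top')
cv2.imwrite('pics/s10.png',cv2.resize(s[100:220,220:360],None,fx=5,fy=5,interpolation=cv2.INTER_CUBIC));cv2.imwrite('pics/t10.png',cv2.resize(t[110:250,200:420],None,fx=3.6,fy=3.6,interpolation=cv2.INTER_CUBIC))
cv2.imwrite('pics/s10b.png',s)
delta((.561,.090,.098),.05,0)"
```

```text
now [0.5625 0.092  0.0979] d mm tool [ 1.6 -1.9 -0.1] rot deg [ 0.66  0.03 -0.07] F [-13.9  -1.6  28.1] grip 0.146 t 16.3 J [-0.68  0.35  0.53  1.79 -0.22  1.05  1.55]
now [0.5625 0.092  0.0979] d mm tool [ 1.6 -1.9 -0.1] rot deg [ 0.66  0.03 -0.07] F [-14.3  -1.   28.3] grip 0.143 t 16.4 J [-0.68  0.35  0.53  1.79 -0.22  1.05  1.55]
```

View pics/s10.png

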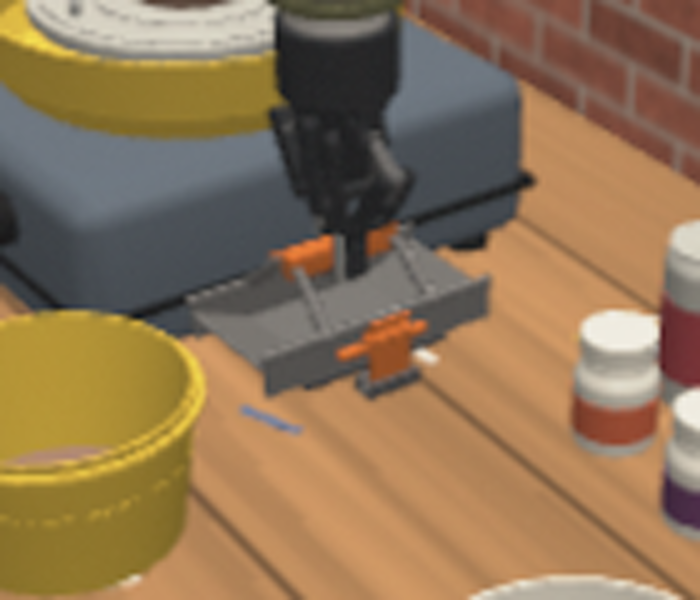

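View pics/t10.png

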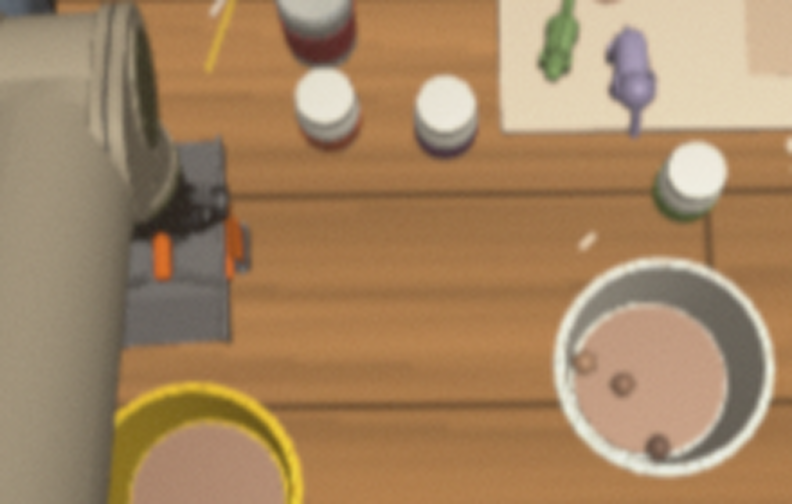

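View pics/s10b.png

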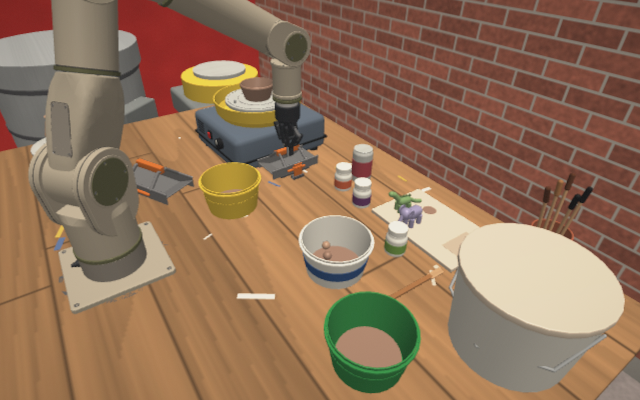

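The tray is home. The near clip stands upright over its ridge (side crop (390,345)), TCP z 0.0979 equals seat + 38 mm, and the push is steady at about 28 N. All three balls are in the bucket at (585,360), (622,383) and (657,447) in the top crop. Handing in.

```bash
python3 -c "
from workcell import manip
print(manip.hand_in()); o=manip.get_obs();print(o['clock'],o['position'],o['ft_force'],o['grip_width'])"
```

```text
the job is handed in; nothing more can be done
None
the job is handed in; nothing more can be done
```

I finished the task and handed it in at about 16.4 s. I picked up the 172 x 90 mm tray by its handle and tipped it to about 42° over the white bucket. After bringing it level, I snapped it onto the bracket and left it gripped and pressed down.

**Tray:** The tool height of 0.098 m matches the seat height. The tray is about 2 mm off centre in plan and within 1° of level. The push is steady at about 28 N downward, with about 14 N sideways left over. The near clip stands upright over its ridge.

**Balls and bystanders:** All three balls are in the upright bucket, and nothing else appears moved in the pictures.

**Not confirmed:** The arm hid the far clip, so I inferred that it engaged from the tray's height, its level and the drop in force. I set the grip to 100 N, but nothing measures the actual grip force. No check failed.

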